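# Put the short bottles away in the bench drawer

### The job

Pull the bench drawer open as far as it goes, take the two short bottles out of the sloping stand and set them gently upright in the drawer, one in each of its two front compartments, then push the drawer fully shut. Leave the tall bottle in the stand and the flask and beaker where they are.

Things in the scene. Friction and masses are not known exactly. Their poses are not given: they have to be found in the camera images.
- drawer (a joint): how far the drawer is pulled out of the cabinet, m: 0 shut, 0.135 at the end stop; it may start slightly ajar. It slides level with about 2 N of friction and stays where it is left.
- cabinet: fixed white drawer unit, 230 mm deep (x), 216 mm wide (y), 122 mm high; origin at the centre of its underside on the bench; its own -x axis is its front, the direction the drawer slides out. The drawer's grey front panel (216 mm wide, from 6 to 112 mm above the bench, 10 mm thick) stands before the cabinet's front edge when shut.
- handle (a point): middle of the drawer's steel bar handle: a round bar 10 mm diameter, 100 mm long across the drawer (along y of this point), level, its centre line 42 mm from the panel's face, 95 mm above the bench. The point's -x axis is the pull direction; it moves with the drawer.
- tray_left (a point): centre of the floor (14 mm above the bench) of the drawer's front compartment on the +y side; axes as the handle's, z up; moves with the drawer. Open on top, inside 96 mm (x) by 89 mm (y). Walls above this floor: front panel 98 mm, outer side and rear 48 mm, divider to the other compartment 40 mm. Clear of the cabinet once the drawer is out 0.11 m; shut, the roof is 100 mm above this floor.
- tray_right (a point): the same for the compartment on the -y side, its mirror image; the two floor centres are 93 mm apart and the divider is 4 mm thick.
- stand: fixed white sloping stand, base 120 x 250 mm, origin at the centre of its underside. Three places at y = -80, 0, 80 mm; bottles lean in them 0.61 rad (35 degrees) from upright, caps towards its -x side. Each foot centre is at x = 10, z = 32 mm; the bottle lies on a plate that ends 50 mm along it, between cheeks 22 mm high with 1.5 mm play each side.
- bottle_a_center (a point): centre, half-way up, of one short bottle: an amber glass bottle with a black screw cap, 80 mm tall in all, glass body 40 mm diameter up to 42 mm above its foot, then a shoulder narrowing to the neck; the cap is 28 mm diameter and is the top 24 mm. 63 to 117 g; the point's z axis runs from the foot to the cap. Starts in any place of the stand.
- bottle_b_center (a point): centre, half-way up, of the other short bottle, identical to the first.
- tall_bottle_center (a point): centre, half-way up, of the tall bottle that must stay in the stand: an amber glass bottle with a black screw cap, 130 mm tall in all, glass body 40 mm diameter up to 92 mm above its foot, then a shoulder narrowing to the neck; the cap is 28 mm diameter and is the top 24 mm. z axis from the foot to the cap.
- flask_center (a point): bystander: half-way up a clear glass reagent bottle with a blue cap, 70 mm diameter, 146 mm tall, standing on the bench.
- beaker_center (a point): bystander: half-way up a white open beaker, 70 mm diameter, 85 mm tall, standing on the bench.

How it is judged:
On the way, in this order (a step that is already met when the one before it is completed fails the run):
1. the drawer is pulled out at least 120 mm (value of joint drawer above 0.12 m), for 0.2 s.
2. one short bottle stands released in a front compartment of the open drawer (value of joint drawer above 0.09 m and ((x of bottle_a_center in the frame of tray_left between -0.045 and 0.045 m and y of bottle_a_center in the frame of tray_left between -0.045 and 0.045 m and z of bottle_a_center in the frame of tray_left between 0.032 and 0.046 m and angle between bottle_a_center's own z axis and vertical below 0.12 rad and contact force between the fingers and bottle_a below 0.05 N and linear speed of bottle_a below 0.03 m/s) or (x of bottle_a_center in the frame of tray_right between -0.045 and 0.045 m and y of bottle_a_center in the frame of tray_right between -0.045 and 0.045 m and z of bottle_a_center in the frame of tray_right between 0.032 and 0.046 m and angle between bottle_a_center's own z axis and vertical below 0.12 rad and contact force between the fingers and bottle_a below 0.05 N and linear speed of bottle_a below 0.03 m/s) or (x of bottle_b_center in the frame of tray_left between -0.045 and 0.045 m and y of bottle_b_center in the frame of tray_left between -0.045 and 0.045 m and z of bottle_b_center in the frame of tray_left between 0.032 and 0.046 m and angle between bottle_b_center's own z axis and vertical below 0.12 rad and contact force between the fingers and bottle_b below 0.05 N and linear speed of bottle_b below 0.03 m/s) or (x of bottle_b_center in the frame of tray_right between -0.045 and 0.045 m and y of bottle_b_center in the frame of tray_right between -0.045 and 0.045 m and z of bottle_b_center in the frame of tray_right between 0.032 and 0.046 m and angle between bottle_b_center's own z axis and vertical below 0.12 rad and contact force between the fingers and bottle_b below 0.05 N and linear speed of bottle_b below 0.03 m/s))), for 0.2 s.
3. both short bottles stand released, one in each front compartment, the drawer still open (value of joint drawer above 0.09 m and (((x of bottle_a_center in the frame of tray_left between -0.045 and 0.045 m and y of bottle_a_center in the frame of tray_left between -0.045 and 0.045 m and z of bottle_a_center in the frame of tray_left between 0.032 and 0.046 m and angle between bottle_a_center's own z axis and vertical below 0.12 rad and contact force between the fingers and bottle_a below 0.05 N and linear speed of bottle_a below 0.03 m/s) and (x of bottle_b_center in the frame of tray_right between -0.045 and 0.045 m and y of bottle_b_center in the frame of tray_right between -0.045 and 0.045 m and z of bottle_b_center in the frame of tray_right between 0.032 and 0.046 m and angle between bottle_b_center's own z axis and vertical below 0.12 rad and contact force between the fingers and bottle_b below 0.05 N and linear speed of bottle_b below 0.03 m/s)) or ((x of bottle_a_center in the frame of tray_right between -0.045 and 0.045 m and y of bottle_a_center in the frame of tray_right between -0.045 and 0.045 m and z of bottle_a_center in the frame of tray_right between 0.032 and 0.046 m and angle between bottle_a_center's own z axis and vertical below 0.12 rad and contact force between the fingers and bottle_a below 0.05 N and linear speed of bottle_a below 0.03 m/s) and (x of bottle_b_center in the frame of tray_left between -0.045 and 0.045 m and y of bottle_b_center in the frame of tray_left between -0.045 and 0.045 m and z of bottle_b_center in the frame of tray_left between 0.032 and 0.046 m and angle between bottle_b_center's own z axis and vertical below 0.12 rad and contact force between the fingers and bottle_b below 0.05 N and linear speed of bottle_b below 0.03 m/s)))), for 0.2 s.
At the end, for the whole second after the job is handed in: The drawer is shut to within 6 mm; the two short bottles stand in it, one in each front compartment, upright within 0.12 rad (7 degrees), on the floor, at rest and released; the tall bottle is within 20 mm and the flask and beaker within 30 mm of where they started (value of joint drawer below 0.006 m and (((x of bottle_a_center in the frame of tray_left between -0.045 and 0.045 m and y of bottle_a_center in the frame of tray_left between -0.045 and 0.045 m and z of bottle_a_center in the frame of tray_left between 0.032 and 0.046 m and angle between bottle_a_center's own z axis and vertical below 0.12 rad and contact force between the fingers and bottle_a below 0.05 N and linear speed of bottle_a below 0.03 m/s) and (x of bottle_b_center in the frame of tray_right between -0.045 and 0.045 m and y of bottle_b_center in the frame of tray_right between -0.045 and 0.045 m and z of bottle_b_center in the frame of tray_right between 0.032 and 0.046 m and angle between bottle_b_center's own z axis and vertical below 0.12 rad and contact force between the fingers and bottle_b below 0.05 N and linear speed of bottle_b below 0.03 m/s)) or ((x of bottle_a_center in the frame of tray_right between -0.045 and 0.045 m and y of bottle_a_center in the frame of tray_right between -0.045 and 0.045 m and z of bottle_a_center in the frame of tray_right between 0.032 and 0.046 m and angle between bottle_a_center's own z axis and vertical below 0.12 rad and contact force between the fingers and bottle_a below 0.05 N and linear speed of bottle_a below 0.03 m/s) and (x of bottle_b_center in the frame of tray_left between -0.045 and 0.045 m and y of bottle_b_center in the frame of tray_left between -0.045 and 0.045 m and z of bottle_b_center in the frame of tray_left between 0.032 and 0.046 m and angle between bottle_b_center's own z axis and vertical below 0.12 rad and contact force between the fingers and bottle_b below 0.05 N and linear speed of bottle_b below 0.03 m/s))) and distance of tall_bottle_center from where it was at the start of the episode below 0.02 m and distance of each of flask_center, beaker_center from where it was at the start of the episode below 0.03 m); the robot touches nothing.
It fails at once if a short bottle is dropped or thrown: it moves faster than 0.6 m/s with no finger on it ((linear speed of bottle_a above 0.6 m/s and contact force between the fingers and bottle_a below 0.05 N) or (linear speed of bottle_b above 0.6 m/s and contact force between the fingers and bottle_b below 0.05 N)).
It fails at once if the tall bottle, the flask or the beaker is moved more than 40 mm (distance of any of tall_bottle_center, flask_center, beaker_center from where it was at the start of the episode above 0.04 m).
It also fails if it takes over 72 s, if anything falls off the work surface, if the arm or the gripper's body presses on something with over 40 N, if the wrist force passes 120 N, or if a joint passes its speed limit or range.

### The arm

A 6-joint arm with a two-finger parallel gripper is mounted at the origin on the work surface. World frame = base frame: x ahead of the robot, y to its left, z up, the work surface at z = 0. Lengths are in m, angles in rad, forces in N, time in s.
With the tool pointing down it reaches from about 0.35 to 0.975 m from the base axis. Payload 4.9 kg.
Tool frame: the origin (TCP) lies on the centre line of the jaws, within the pads' length; the fingertips stand 8 mm ahead of it and the grasp point (between the pads) lies 11 mm behind it; z points along the fingers, y is the direction in which the jaws open and shut (so a half turn about z gives the same grasp; the last joint's range is limited). The gripper opens to 85 mm and grips with 20 to 120 N. Pads are 22 mm wide; open, the fingers measure 114 mm over their backs; the gripper's body (76 mm by 85 mm) begins 54 mm behind the grasp point. The pads swing forward as they close: fully open they stand 13 mm farther back than shut.
Start: joints at [-1.394, 0.053, 1.613, -0, 1.476, -0.119], TCP at [0.182, -0.598, 0.239] pointing down, gripper open.
Joint ranges: [-3.01, 3.01], [-1.01, 2.22], [0.06, 2.58], [-1.02, 4.17], [0.09, 2.62], [-3.14, 3.14]. Speed limits (rad/s): [2.57, 2.57, 3.14, 3.14, 3.14, 3.14].

### API

Orientations are given as a rotation vector (axis times angle).
In Python, from station import get_obs, get_image, calibration, finish_job gives the robot as it stands. The module is installed in compiled form; this text tells all that it offers.
- The arm moves only by the shell command python3 -m jog 'ROWS' [FORCE]. ROWS is JSON, a list of rows, each a list of 7 numbers: the shift along the tool's x, y, z in cm, then the turn, a rotation vector about the tool's x, y, z in rad, then the closure in counts, from 0 (fully open) to 255 (shut). In form: [[dx, dy, dz, ax, ay, az, jaw], ...]. A call has 1 to 8 rows; each row is the pose to reach, as a shift and turn from the pose measured when the call began, along the tool's axes at that moment; what a row does not reach only later rows make up. A row lasts 1/12 s, in which the tool goes at most 41.7 mm and 7.16 degrees, less where a joint would pass 70% of its speed; a pose out of reach is approached as far as the arm can. A call with a gripper value outside its range is refused whole. The fingers move at their own pace and stop on an object; FORCE is the grip in N (left out, the last holds). Time passes only in rows, so rows that repeat a pose let the fingers close. It gives the time, the measured TCP pose, the force and the opening at its end, in the units of the state.
- get_obs(): the state, without advancing time (a new reading comes with each control period).
- get_image(name): name is "scene" or "top"; returns the picture (400x640x3 uint8, red, green, blue); there is no depth.
- calibration(name): a dict with "vfov" (degrees; the focal length in pixels is half the picture's height over the tangent of half this angle, whatever the lens; pixels are square), "cx", "cy" (the principal point, pixels), "dist_coeffs" ([k1, k2, p1, p2, k3] as OpenCV has them; the pictures are not rectified), "R" (3x3) and "t" (3): a world point X has camera coordinates R X + t. Camera axes: x right, y down, z forward; pixel columns grow to the right and rows downward; lengths in m; the calibration is good to about 2 mm. A picture is of the moment at which its call begins. calibration takes no time and is no camera call.
- finish_job(): hands the job in, once; it reports no verdict.
The state is a dict: "t": time; "q": joint angles; "dq": joint speeds; "effort": joint torques, N m; "tool_pos": TCP position; "tool_rot": TCP orientation; "contact_force": force on the tool from outside, world axes, zero at the start; "wrist_torque": the same for the moment, N m; "opening": finger opening in m.
Only numpy, scipy, OpenCV 4.12 (cv2) and the standard library are available. Lean on these libraries where they do the work, as an engineer would, in place of code of your own. Each camera call takes 0.05 s, during which the arm holds its last target. There are 200 camera calls.

## Working session

There is one attempt and no reset: what is moved stays moved. The work goes in short steps, Python scripts to look and compute and a shell command to move; the robot and the scene stay as the last step left them, time stands still between calls to the robot, and variables do not carry over. Pictures are saved under pics/ and viewed, about 8 in all and at most 12, crops included, and the job is handed in when it is done.

```bash
mkdir -p pics; python3 - <<'E'
from station import *
import cv2,numpy as np
for n in("scene","top"):
    im=get_image(n); cv2.imwrite(f"pics/{n}0.png",im[:,:,::-1]); c=calibration(n); print(n,{k:np.round(v,3).tolist() for k,v in c.items()}, "campos",-np.array(c["R"]).T@np.array(c["t"]))
o=get_obs(); print({k:np.round(v,3).tolist() for k,v in o.items()})
E
```

```text
scene {'vfov': 57.546, 'cx': 317.509, 'cy': 190.008, 'dist_coeffs': [-0.07, 0.0, 0.0, 0.0, 0.0], 'R': [[0.91, 0.414, 0.013], [0.283, -0.598, -0.75], [-0.303, 0.686, -0.661]], 't': [-0.548, -0.083, 1.113]} campos [ 0.85968026 -0.58612714  0.68111841]
top {'vfov': 56.184, 'cx': 322.264, 'cy': 197.991, 'dist_coeffs': [-0.053, 0.0, 0.0, 0.0, 0.0], 'R': [[0.026, -1.0, 0.003], [-0.997, -0.026, -0.077], [0.077, -0.001, -0.997]], 't': [-0.013, 0.607, 1.106]} campos [0.51956923 0.00447398 1.14936772]
{'t': 0.1, 'q': [-1.394, 0.053, 1.614, 0.0, 1.476, -0.119], 'dq': [0.0, -0.0, -0.004, -0.001, 0.001, 0.0], 'effort': [-0.001, -39.49, -37.137, -0.0, 0.004, -0.0], 'tool_pos': [0.182, -0.597, 0.238], 'tool_rot': [-3.105, -0.463, 0.0], 'contact_force': [-0.456, -0.549, 0.168], 'wrist_torque': [0.036, 0.026, -0.022], 'opening': 0.085}
```

View pics/scene0.png

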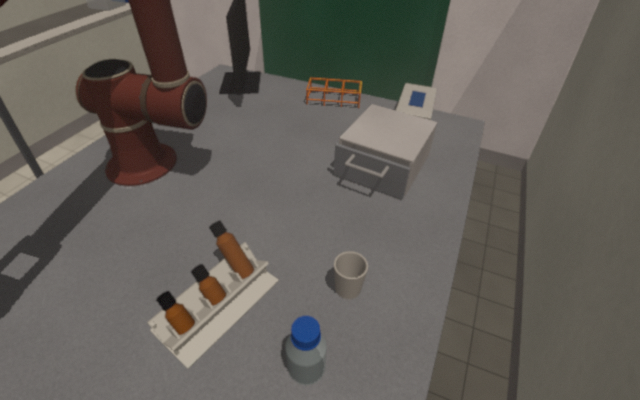

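View pics/top0.png

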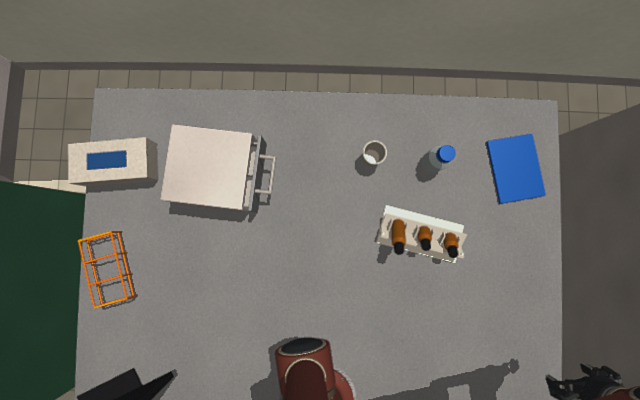

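The scene view shows the stand with the tall bottle at (232,250) and the short ones at (208,285) and (178,313), and the cabinet's handle at (367,165). The top view shows the cabinet at (208,167), front facing right (-y), with the handle at (271,175), the tall bottle at (398,235) and the short ones at (426,237) and (452,243).

```bash
cat > h.py <<'E'
import cv2,numpy as np
from station import *
def cam(n):
    c=calibration(n); f=200/np.tan(np.radians(c["vfov"])/2)
    return np.array([[f,0,c["cx"]],[0,f,c["cy"]],[0,0,1.]]),np.array(c["dist_coeffs"],float),np.array(c["R"],float),np.array(c["t"],float)
def plane(n,px,z):
    K,d,R,t=cam(n); u=cv2.undistortPoints(np.array(px,float).reshape(-1,1,2),K,d).reshape(-1,2)
    D=np.c_[u,np.ones(len(u))]@R; o=-R.T@t
    return o+D*((z-o[2])/D[:,2])[:,None]
def tri(ps,pt):
    out=[]
    M=[];
    for n,p in(("scene",ps),("top",pt)):
        K,d,R,t=cam(n); u=cv2.undistortPoints(np.array(p,float).reshape(-1,1,2),K,d).reshape(-1,2)
        M.append((np.c_[R,t],u.T))
    X=cv2.triangulatePoints(M[0][0],M[1][0],M[0][1],M[1][1]); return (X[:3]/X[3]).T
def proj(n,X):
    K,d,R,t=cam(n); return cv2.projectPoints(np.array(X,float).reshape(-1,1,3),cv2.Rodrigues(R)[0],t,K,d)[0].reshape(-1,2)
E
python3 - <<'E'
import cv2,numpy as np
from h import *
t=cv2.imread("pics/top0.png"); s=cv2.imread("pics/scene0.png")
g=t[115:220,150:290].astype(int)
m=((g.min(2)>165)*255).astype(np.uint8); m=cv2.morphologyEx(m,cv2.MORPH_OPEN,np.ones((9,9)))
cs=cv2.findContours(m,cv2.RETR_EXTERNAL,cv2.CHAIN_APPROX_NONE)[0]; c=max(cs,key=cv2.contourArea).reshape(-1,2)+[150,115]
P=plane("top",c,0.122)[:,:2]; print("roof",cv2.minAreaRect((P*1000).astype(np.float32)))
for n,im,(x0,y0,x1,y1) in(("top",t,(375,195,475,270)),("scene",s,(145,210,285,345))):
    b=((im[y0:y1,x0:x1].max(2)<38)*255).astype(np.uint8)
    k,l,st,ce=cv2.connectedComponentsWithStats(b)
    for i in range(1,k):
        if st[i,4]>15: print(n,st[i]+[x0,y0,0,0,0],ce[i]+[x0,y0])
A=cv2.resize(t[120:220,155:290],None,fx=4,fy=4,interpolation=cv2.INTER_CUBIC)
B=cv2.resize(t[195:275,370:475],None,fx=2.4,fy=2.4,interpolation=cv2.INTER_CUBIC)
C=cv2.resize(s[215:365,145:285],None,fx=1.7,fy=1.7,interpolation=cv2.INTER_CUBIC)
o=np.zeros((600,800,3),np.uint8)
o[:400,:540]=A; o[:C.shape[0],545:545+C.shape[1]]=C; o[400:400+B.shape[0],:B.shape[1]]=B
cv2.imwrite("pics/c1.png",o)
E
```

```text
roof ((680.732666015625, 329.5354919433594), (228.53387451171875, 212.85853576660156), 84.61821746826172)
top [421 239   9  11  83] [425.26506024 243.98795181]
top [394 242   9  12  87] [398.35632184 247.71264368]
top [447 246  10  12  85] [452.09411765 250.98823529]
scene [193 266  15  15 139] [199.71223022 272.74820144]
scene [158 292  17  18 195] [165.8974359  300.25641026]
```

View pics/c1.png

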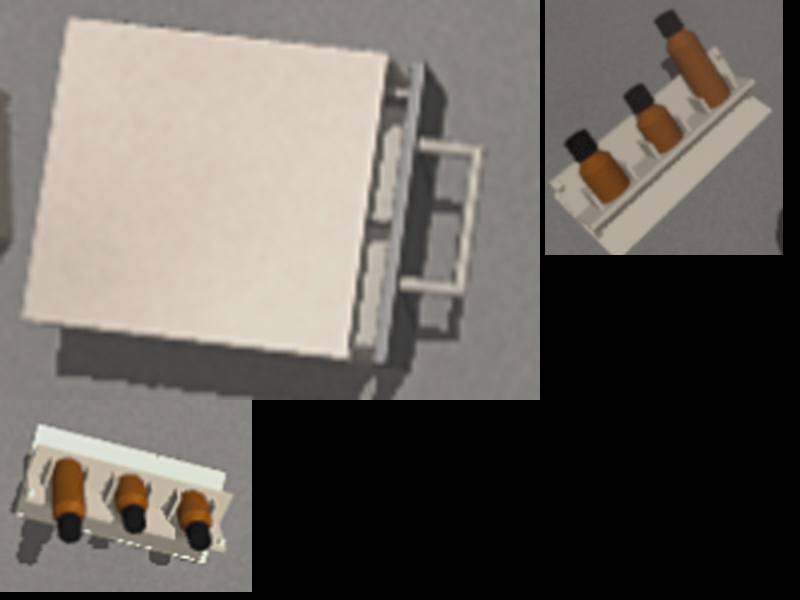

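The crop shows the drawer ajar by about 1 to 2 cm. The handle bar's centre line runs from (274,157.5) to (270.3,192.5) in the top image. All three bottles lean caps towards the robot.

```bash
python3 - <<'E'
from h import *
np.set_printoptions(precision=4,suppress=True)
print("handle",plane("top",[(274,157.5),(270.3,192.5)],.095), plane("top",[(274,157.5),(270.3,192.5)],.095).mean(0))
print("handle scene", plane("scene",[(348.5,158),(386,171)],.095))
print("caps tri",tri([(199.7,272.7),(165.9,300.3)],[(425.3,244),(452.1,251)]))
tp=plane("top",[(425.3,244),(452.1,251)],.090); print("caps top",tp,plane("top",[(398.4,247.7)],.125))
# stand base far edge (z~0) corners: crop (37,427),(225,473) -> px
e=plane("top",[(370+37/2.4,195+27/2.4),(370+225/2.4,195+73/2.4)],0.0); print("far edge",e,np.linalg.norm(e[0]-e[1]))
# body centres orange
for n in("top","scene"):
    im=cv2.imread(f"pics/{n}0.png"); hsv=cv2.cvtColor(im,cv2.COLOR_BGR2HSV)
    m=cv2.inRange(hsv,(5,150,50),(20,255,255)); 
    if n=="top": m[:,:370]=0; m[:215]=0
    else: m[:200]=0;
    k,l,st,ce=cv2.connectedComponentsWithStats(m)
    for i in range(1,k):
        if 60<st[i,4]<3000: print(n,st[i],ce[i])
# predicted: yaw from handle
E
```

```text
handle [[0.7136 0.1436 0.095 ]
 [0.6132 0.1504 0.095 ]] [0.6634 0.147  0.095 ]
handle scene [[0.6126 0.1779 0.095 ]
 [0.7213 0.167  0.095 ]]
caps tri [[ 0.479  -0.2923  0.0859]
 [ 0.4606 -0.3698  0.0851]]
caps top [[ 0.4791 -0.2912  0.09  ]
 [ 0.4611 -0.3679  0.09  ]] [[ 0.4688 -0.2077  0.125 ]]
far edge [[ 0.5884 -0.192   0.    ]
 [ 0.5353 -0.4359  0.    ]] 0.24962021522180033
top [392 220  13  25 274] [397.9416 231.8467]
top [418 227  13  14 142] [424.2042 233.4155]
top [444 233  14  16 149] [450.2282 240.3356]
scene [218 233  35  44 712] [234.0913 254.5197]
scene [200 277  25  27 439] [211.6424 289.6629]
scene [166 304  28  30 534] [179.1348 318.1442]
```

```bash
cat >> h.py <<'E'
from scipy.spatial.transform import Rotation as Ro
def frame(y,z):  # tool axes from y and z directions
    z=np.array(z,float)/np.linalg.norm(z); y=np.array(y,float); y-=z*(y@z); y/=np.linalg.norm(y)
    return Ro.from_matrix(np.c_[np.cross(y,z),y,z])
def delta(p,R,o=None):
    o=o or get_obs(); R0=Ro.from_rotvec(o["tool_rot"])
    d=R0.inv().apply(np.array(p)-o["tool_pos"])*100; r=(R0.inv()*R).as_rotvec()
    return np.round(np.r_[d,r],3).tolist()
def pose():
    o=get_obs(); R=Ro.from_rotvec(o["tool_rot"]).as_matrix()
    print("t",round(o["t"],2),"p",np.round(o["tool_pos"],4),"y",np.round(R[:,1],3),"z",np.round(R[:,2],3),"F",np.round(o["contact_force"],1),"op",round(o["opening"],4),"q",np.round(o["q"],2))
PULL=np.array([-.0938,-.9956,0])
HD=frame(PULL,[0,0,-1])
E
python3 - <<'E'
from h import *
pose(); print(delta([.663,.147,.20],HD)); print(proj("scene",[.6634,.147,.095]), proj("scene",[[.7136,.1436,.095],[.6132,.1504,.095]]))
E
```

```text
t 0.1 p [ 0.1821 -0.5973  0.2382] y [ 0.291 -0.957 -0.002] z [-0.     0.002 -1.   ] F [-0.5 -0.5  0.2] op 0.0853 q [-1.39  0.05  1.61  0.    1.48 -0.12]
[67.697, -57.172, 3.94, -0.002, 0.0, 0.39]
[[362.47195696 169.3411498 ]] [[380.52509696 175.30151223]
 [345.03140149 163.59609154]]
```

```bash
python3 -m jog '[[67.7,-57.2,0,0,0,0.39,0],[67.7,-57.2,0,0,0,0.39,150],[67.7,-57.2,0,0,0,0.39,150],[67.7,-57.2,0,0,0,0.39,150],[67.7,-57.2,0,0,0,0.39,150],[67.7,-57.2,0,0,0,0.39,150],[67.7,-57.2,0,0,0,0.39,150],[67.7,-57.2,0,0,0,0.39,150]]' 40; python3 - <<'E'
from h import *
pose(); print(delta([.663,.147,.20],HD))
E
```

```text
t: 0.77
tool_pos: [0.3633, -0.3158, 0.2389]
tool_rot: [-3.136, 0.149, 0.001]
contact_force: [0.7, -0.3, -0.4]
opening: 0.0351
t 0.77 p [ 0.3633 -0.3158  0.2389] y [-0.095 -0.996 -0.002] z [-0.     0.002 -1.   ] F [ 0.7 -0.3 -0.4] op 0.0351 q [-0.87 -0.3   1.94  0.    1.51  0.79]
[25.454, -48.897, 3.975, -0.002, 0.001, -0.001]
```

```bash
python3 -m jog '[[25.4,-48.9,0,0,0,0,150],[25.4,-48.9,0,0,0,0,150],[25.4,-48.9,0,0,0,0,150],[25.4,-48.9,0,0,0,0,150],[25.4,-48.9,0,0,0,0,150],[25.4,-48.9,0,0,0,0,150],[25.4,-48.9,0,0,0,0,150],[25.4,-48.9,0,0,0,0,150]]';python3 -m jog '[[9.5,-18.4,0,0,0,0,150],[9.5,-18.4,3,0,0,0,150],[9.5,-18.4,3.9,0,0,0,150],[9.5,-18.4,3.9,0,0,0,150],[9.5,-18.4,3.9,0,0,0,150],[9.5,-18.4,3.9,0,0,0,150],[9.5,-18.4,3.9,0,0,0,150]]'; python3 - <<'E'
from h import *
pose(); print(delta([.663,.147,.084],HD))
t=get_image("top");s=get_image("scene")
o=np.zeros((400,800,3),np.uint8)
o[:400,:400]=cv2.resize(t[125:225,200:300],None,fx=4,fy=4,interpolation=2)
o[:400,400:]=cv2.resize(s[100:200,320:420],None,fx=4,fy=4,interpolation=2)
cv2.imwrite("pics/c2.png",o[:,:,::-1])
E
```

```text
t: 1.43
tool_pos: [0.544, -0.0354, 0.2392]
tool_rot: [-3.136, 0.148, 0.002]
contact_force: [0.6, -0.8, -0.1]
opening: 0.0348
t: 2.02
tool_pos: [0.6554, 0.141, 0.1977]
tool_rot: [-3.137, 0.143, 0.008]
contact_force: [-0.4, -0.8, -0.2]
opening: 0.035
t 2.02 p [0.6554 0.141  0.1977] y [-0.091 -0.996 -0.001] z [-0.005  0.002 -1.   ] F [-0.4 -0.8 -0.2] op 0.035 q [0.1  0.19 1.54 0.   1.42 1.76]
[0.763, -0.654, 11.367, -0.001, 0.005, 0.003]
```

View pics/c2.png

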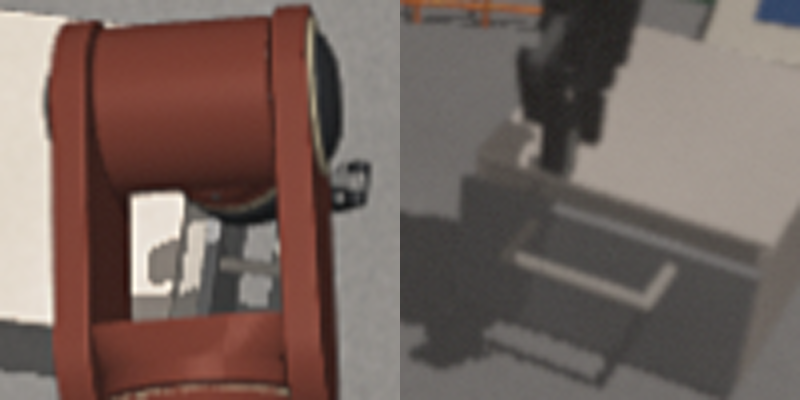

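The top view is blocked by the arm. In the scene view the fingers are just above the panel, and the bar runs from (349,164) to (382,175), which agrees with the reprojection to about 3 px. Descending.

```bash
python3 -m jog '[[0.8,-0.65,2,0,0,0,150],[0.8,-0.65,4,0,0,0,150],[0.8,-0.65,6,0,0,0,150],[0.8,-0.65,8,0,0,0,150],[0.8,-0.65,10,0,0,0,150],[0.8,-0.65,11.4,0,0,0,150],[0.8,-0.65,11.4,0,0,0,150]]';python3 -m jog '[[0,0,0,0,0,0,255],[0,0,0,0,0,0,255],[0,0,0,0,0,0,255],[0,0,0,0,0,0,255]]' 60; python3 - <<'E'
from h import *
pose()
E
```

```text
t: 2.7
tool_pos: [0.6612, 0.1427, 0.0827]
tool_rot: [-3.138, 0.151, 0.012]
contact_force: [-1.2, -0.0, -1.5]
opening: 0.0351
t: 3.03
tool_pos: [0.6617, 0.1424, 0.0842]
tool_rot: [3.138, -0.15, -0.01]
contact_force: [-1.9, -1.4, 2.1]
opening: 0.008
t 3.03 p [0.6617 0.1424 0.0842] y [-0.096 -0.995  0.   ] z [-0.007  0.    -1.   ] F [-1.9 -1.4  2.1] op 0.008 q [0.1  0.31 1.59 0.   1.25 1.77]
```

```bash
python3 -m jog '[[0,1.5,0,0,0,0,255],[0,3.2,0,0,0,0,255],[0,5,0,0,0,0,255],[0,6.8,0,0,0,0,255],[0,8.5,0,0,0,0,255],[0,10,0,0,0,0,255],[0,11,0,0,0,0,255],[0,11,0,0,0,0,255]]';python3 -m jog '[[0,0.3,0,0,0,0,255],[0,0.6,0,0,0,0,255],[0,0.8,0,0,0,0,255],[0,0.8,0,0,0,0,255]]'; python3 - <<'E'
from h import *
pose()
E
```

```text
t: 3.7
tool_pos: [0.6514, 0.0303, 0.0842]
tool_rot: [3.135, -0.153, -0.009]
contact_force: [3.8, -2.3, -5.3]
opening: 0.0078
t: 4.03
tool_pos: [0.6511, 0.0276, 0.0842]
tool_rot: [-3.131, 0.152, 0.007]
contact_force: [4.8, 15.6, -6.2]
opening: 0.0081
t 4.03 p [0.6511 0.0276 0.0842] y [-0.097 -0.995 -0.007] z [-0.004  0.008 -1.   ] F [ 4.8 15.6 -6.2] op 0.0081 q [-0.07  0.25  1.66  0.01  1.23  1.59]
```

The drawer is at its end stop (15 N). Releasing and rising clear.

```bash
python3 -m jog '[[0,-0.2,0,0,0,0,150],[0,-0.2,0,0,0,0,140],[0,-0.2,0,0,0,0,140],[0,-0.2,-2,0,0,0,140],[0,-0.2,-6,0,0,0,140],[0,-0.2,-10,0,0,0,140],[0,-0.2,-14,0,0,0,140],[0,-0.2,-14,0,0,0,140]]';python3 -m jog '[[0,3,-1,0,0,0,140],[-3,7,-1,0,0,0,140],[-6,11,-1,0,0,0,140],[-10,14,-1,0,0,0,140],[-14,16,-1,0,0,0,140],[-18,16,-1,0,0,0,140],[-22,16,-1,0,0,0,140],[-26,16,-1,0,0,0,140]]'; python3 - <<'E'
from h import *
pose()
sx=np.array([.976,-.218,0]);sy=np.array([.218,.976,0]);a=-.574*sx+np.array([0,0,.819])
cap=np.array([.4775,-.2928,.0877]); TB=frame(-sy,-a)
print("pre mid",delta(cap+a*(.15-.068),TB))
t=get_image("top");s=get_image("scene")
t2=t[100:280,160:480]; cv2.imwrite("pics/c3.png",cv2.resize(t2,None,fx=2.5,fy=2.5,interpolation=2)[:,:,::-1]); cv2.imwrite("pics/top1.png",t[:,:,::-1])
c2=cap-.08*sy; print(proj("top",[cap,c2]),proj("scene",[cap,c2]))
E
```

```text
t: 4.7
tool_pos: [0.6566, 0.0276, 0.2368]
tool_rot: [-3.132, 0.152, -0.022]
contact_force: [-0.6, -0.4, 1.3]
opening: 0.0388
t: 5.37
tool_pos: [0.3994, -0.1086, 0.2426]
tool_rot: [-3.133, 0.155, -0.021]
contact_force: [-0.7, -0.6, 1.5]
opening: 0.0388
t 5.37 p [ 0.3994 -0.1086  0.2426] y [-0.099 -0.995 -0.006] z [ 0.014  0.004 -1.   ] F [-0.7 -0.6  1.5] op 0.0388 q [-0.45 -0.5   2.08  0.01  1.56  1.22]
pre mid [4.806, 17.041, 8.746, -0.043, 0.598, 0.115]
[[425.62673947 244.55609761]
 [452.83816644 251.32920572]] [[198.70000264 272.06422227]
 [165.02189869 299.86694757]]
```

View pics/c3.png

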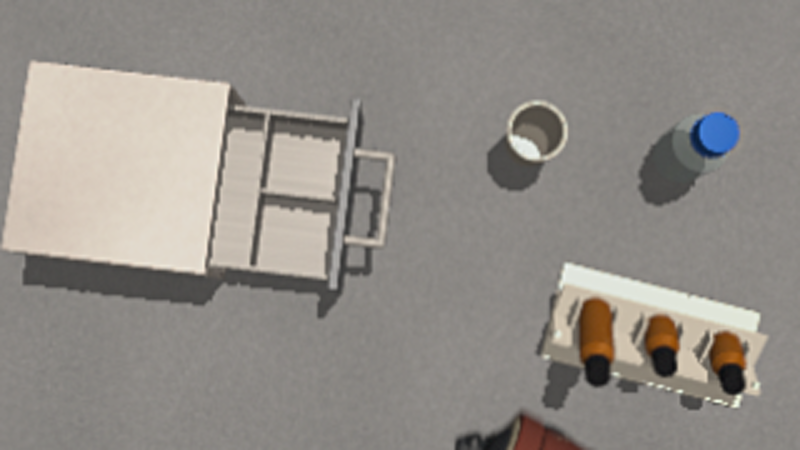

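The drawer is fully out with both front compartments visible: compartment centres near crop (300,165) and (297,240), that is pixels (280,166) and (279,196). My cap model reprojects within 1 px in both views. Moving to the pre-grasp pose above the middle bottle.

```bash
python3 -m jog '[[-2,4,0,0,0.1,0,130],[-2,8,0,0,0.2,0.03,130],[-1,12,0,0,0.3,0.06,130],[1,16,0,-0.02,0.4,0.1,130],[3,17,2,-0.04,0.5,0.115,130],[4.8,17,5,-0.04,0.6,0.115,130],[4.8,17,8.7,-0.04,0.6,0.115,130],[4.8,17,8.7,-0.04,0.6,0.115,130]]' 30; python3 - <<'E'
from h import *
pose()
sx=np.array([.976,-.218,0]);sy=np.array([.218,.976,0]);a=-.574*sx+np.array([0,0,.819])
cap=np.array([.4775,-.2928,.0877]); TB=frame(-sy,-a)
print("grasp mid",delta(cap+a*(.060-.068),TB))
h=plane("top",[(160+391/2.5,100+155/2.5),(160+381/2.5,100+243/2.5)],.095);print("handle",h,h.mean(0))
print("div",plane("top",[(160+266/2.5,100+191/2.5),(160+338/2.5,100+199/2.5)],.054))
print("rear wall",plane("top",[(160+269/2.5,100+115/2.5),(160+255/2.5,100+265/2.5)],.062))
H=np.array([.653,.0276]);P=PULL[:2];L=np.array([-.9956,.0938])
for sgn in(1,-1):
    c=H-P*.1+sgn*.0465*L; print("tray",c,proj("top",[*c,.014]))
im=get_image("scene"); cv2.imwrite("pics/c4.png",cv2.resize(im[190:360,130:300],None,fx=3.4,fy=3.4,interpolation=2)[:,:,::-1])
E
```

```text
t: 6.13
tool_pos: [0.425, -0.2774, 0.1449]
tool_rot: [2.932, -0.33, 0.911]
contact_force: [-1.2, 0.9, -2.3]
opening: 0.0419
t 6.13 p [ 0.425  -0.2774  0.1449] y [-0.218 -0.976 -0.012] z [ 0.554 -0.114 -0.825] F [-1.2  0.9 -2.3] op 0.0419 q [-0.93 -0.5   2.32  0.5   0.91  0.64]
grasp mid [1.283, 0.428, 8.597, -0.01, 0.011, -0.007]
handle [[0.70373077 0.0224612  0.095     ]
 [0.60301307 0.03103044 0.095     ]] [0.65337192 0.02674582 0.095     ]
div [[0.66421907 0.16935871 0.054     ]
 [0.65689797 0.0841325  0.054     ]]
rear wall [[0.75352193 0.16812149 0.062     ]
 [0.57614671 0.17771166 0.062     ]]
tray [0.6160846 0.1315217] [[280.11939225 194.17951314]]
tray [0.7086754 0.1227983] [[284.02248457 164.14786522]]
```

View pics/c4.png

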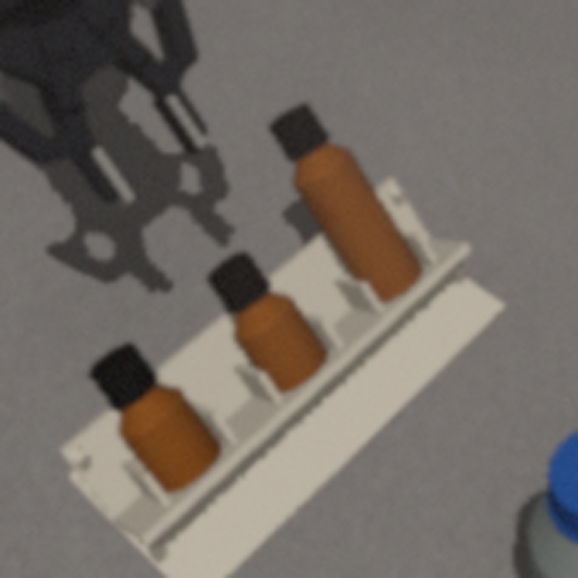

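The open gripper is lined up with the middle short bottle's cap (crop (238,280)), and the tall bottle is well clear. Advancing along the axis.

```bash
python3 -m jog '[[1.3,0.43,0.5,-0.01,0.01,-0.007,130],[1.3,0.43,1.5,-0.01,0.01,-0.007,130],[1.3,0.43,3,-0.01,0.01,-0.007,130],[1.3,0.43,4.5,-0.01,0.01,-0.007,130],[1.3,0.43,6,-0.01,0.01,-0.007,130],[1.3,0.43,7,-0.01,0.01,-0.007,130],[1.3,0.43,7.2,-0.01,0.01,-0.007,130],[1.3,0.43,7.2,-0.01,0.01,-0.007,130]]'; python3 - <<'E'
from h import *
pose()
sx=np.array([.976,-.218,0]);sy=np.array([.218,.976,0]);a=-.574*sx+np.array([0,0,.819])
cap=np.array([.4775,-.2928,.0877]); TB=frame(-sy,-a)
print("grasp mid",delta(cap+a*(.060-.068),TB))
E
```

```text
t: 6.85
tool_pos: [0.4778, -0.295, 0.1004]
tool_rot: [2.909, -0.318, 0.928]
contact_force: [-0.9, 0.3, 0.7]
opening: 0.042
t 6.85 p [ 0.4778 -0.295   0.1004] y [-0.218 -0.976  0.005] z [ 0.565 -0.13  -0.815] F [-0.9  0.3  0.7] op 0.042 q [-0.85 -0.27  2.25  0.54  0.72  0.6 ]
grasp mid [-0.801, -0.216, 1.786, 0.004, -0.007, 0.003]
```

```bash
python3 -m jog '[[-0.8,-0.2,0,0,0,0,130],[-0.8,-0.2,0,0,0,0,130],[-0.8,-0.2,0.6,0,0,0,130],[-0.8,-0.2,1.2,0,0,0,130],[-0.8,-0.2,1.6,0,0,0,130],[-0.8,-0.2,1.6,0,0,0,130]]'; python3 - <<'E'
from h import *
pose()
sx=np.array([.976,-.218,0]);sy=np.array([.218,.976,0]);a=-.574*sx+np.array([0,0,.819])
cap=np.array([.4775,-.2928,.0877]); TB=frame(-sy,-a)
print("grasp mid",delta(cap+a*(.060-.068),TB))
im=get_image("scene"); cv2.imwrite("pics/c5.png",cv2.resize(im[190:360,130:300],None,fx=3.4,fy=3.4,interpolation=2)[:,:,::-1])
E
```

```text
t: 7.35
tool_pos: [0.4808, -0.2933, 0.0815]
tool_rot: [2.911, -0.318, 0.927]
contact_force: [-0.2, 0.8, -0.2]
opening: 0.0421
t 7.35 p [ 0.4808 -0.2933  0.0815] y [-0.217 -0.976  0.004] z [ 0.564 -0.129 -0.816] F [-0.2  0.8 -0.2] op 0.0421 q [-0.85 -0.23  2.25  0.56  0.68  0.58]
grasp mid [0.076, 0.019, 0.104, 0.003, -0.005, 0.003]
```

View pics/c5.png

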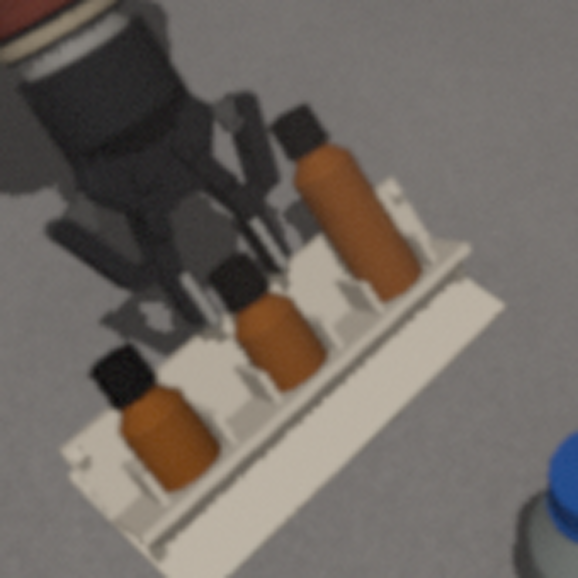

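The fingers straddle the middle cap, at crop (190,295) and (268,240) with the cap at (238,280). Closing.

```bash
python3 -m jog '[[0,0,0,0,0,0,255],[0,0,0,0,0,0,255],[0,0,0,0,0,0,255],[0,0,0,0,0,0,255],[0,0,0,0,0,0,255]]' 30; python3 -m jog '[[0,0,-0.7,0,0,0,255],[0,0,-1.8,0,0,0,255],[0,0,-3.2,0,0,0,255],[0,0,-5,0,0,0,255],[0,0,-7,0,0,0,255],[0,0,-9,0,0,0,255],[0,0,-10,0,0,0,255],[0,0,-10,0,0,0,255]]'; python3 - <<'E'
from h import *
pose()
print(delta([.7087,.129,.28],HD), delta([.5,-.15,.28],HD))
E
```

```text
t: 7.82
tool_pos: [0.4807, -0.2933, 0.0817]
tool_rot: [2.911, -0.318, 0.927]
contact_force: [0.8, -0.0, -1.0]
opening: 0.0271
t: 8.48
tool_pos: [0.4242, -0.2814, 0.1664]
tool_rot: [2.906, -0.317, 0.93]
contact_force: [0.2, -0.0, -0.3]
opening: 0.027
t 8.48 p [ 0.4242 -0.2814  0.1664] y [-0.218 -0.976  0.008] z [ 0.566 -0.133 -0.813] F [ 0.2 -0.  -0.3] op 0.027 q [-0.94 -0.54  2.32  0.49  0.93  0.64]
[22.107, -46.175, 1.414, 0.046, -0.619, -0.12] [10.352, -14.394, -6.694, 0.046, -0.619, -0.12]
```

```bash
python3 -m jog '[[2.3,0,-3.2,0,0,0,255],[4.6,0,-6.5,0,-0.08,0,255],[6.5,-3.5,-7.5,0,-0.18,-0.02,255],[8.5,-7,-7.5,0.01,-0.28,-0.04,255],[9.5,-10.5,-7.2,0.02,-0.4,-0.06,255],[10.3,-14,-6.7,0.03,-0.5,-0.08,255],[11.5,-17.5,-6,0.04,-0.6,-0.1,255],[13,-21,-5,0.046,-0.619,-0.12,255]]'; python3 - <<'E'
from h import *
pose()
print(delta([.7087,.129,.28],HD))
E
```

```text
t: 9.15
tool_pos: [0.5471, -0.0904, 0.2806]
tool_rot: [3.138, -0.144, -0.005]
contact_force: [0.3, -1.1, -0.7]
opening: 0.0267
t 9.15 p [ 0.5471 -0.0904  0.2806] y [-0.092 -0.996  0.001] z [-0.003 -0.    -1.   ] F [ 0.3 -1.1 -0.7] op 0.0267 q [-0.3  -0.13  1.73 -0.    1.55  1.37]
[14.082, -23.323, -0.009, 0.001, 0.003, 0.002]
```

```bash
python3 -m jog '[[1.6,-2.7,0,0,0,0,255],[3.5,-5.8,0,0,0,0,255],[5.5,-9.1,0,0,0,0,255],[7.5,-12.4,0,0,0,0,255],[9.5,-15.7,0,0,0,0,255],[11.5,-19,0,0,0,0,255],[13,-21.5,0,0,0,0,255],[14,-23.3,0,0,0,0,255]]';python3 -m jog '[[0,0,0,0,0,0,255],[0,0,0,0,0,0,255]]'; python3 - <<'E'
from h import *
pose()
print(delta([.709,.129,.20],HD))
im=get_image("scene"); cv2.imwrite("pics/c6.png",cv2.resize(im[60:240,300:480],None,fx=3.3,fy=3.3,interpolation=2)[:,:,::-1])
E
```

```text
t: 9.82
tool_pos: [0.7088, 0.1318, 0.2777]
tool_rot: [3.138, -0.14, -0.009]
contact_force: [0.4, 0.3, -0.5]
opening: 0.0268
t: 9.98
tool_pos: [0.7087, 0.1332, 0.2753]
tool_rot: [3.138, -0.137, -0.013]
contact_force: [-0.6, -0.2, -2.4]
opening: 0.0272
t 9.98 p [0.7087 0.1332 0.2753] y [-0.087 -0.996  0.001] z [-0.009 -0.    -1.   ] F [-0.6 -0.2 -2.4] op 0.0272 q [0.08 0.26 1.32 0.   1.57 1.74]
[0.128, 0.41, 7.525, 0.001, 0.009, 0.007]
```

View pics/c6.png

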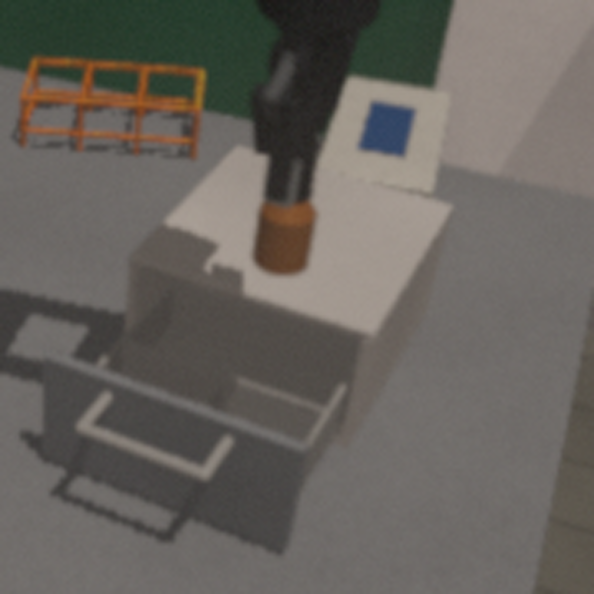

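The bottle hangs upright over the drawer, with its foot at crop (283,265), i.e. pixel (386,140). Lowering it.

```bash
python3 -m jog '[[0.1,0.4,2,0,0.009,0,255],[0.1,0.4,5,0,0.009,0,255],[0.1,0.4,8,0,0.009,0,255],[0.1,0.4,11,0,0.009,0,255],[0.1,0.4,14,0,0.009,0,255],[0.1,0.4,16.5,0,0.009,0,255],[0.1,0.4,18,0,0.009,0,255],[0.1,0.4,18,0,0.009,0,255]]'; python3 - <<'E'
from h import *
pose();print(proj("scene",[.653,.0276,.095]))
print(delta([.709,.129,.074],HD))
E
```

```text
t: 10.7
tool_pos: [0.7042, 0.1265, 0.0905]
tool_rot: [3.136, -0.141, -0.012]
contact_force: [-0.8, 0.5, -1.7]
opening: 0.0266
t 10.7 p [0.7042 0.1265 0.0905] y [-0.09  -0.996  0.003] z [-0.008 -0.002 -1.   ] F [-0.8  0.5 -1.7] op 0.0266 q [ 0.07  0.38  1.49 -0.    1.28  1.74]
[[341.95480595 196.03231023]]
[0.473, -0.301, 1.642, 0.003, 0.008, 0.004]
```

```bash
python3 -m jog '[[0.4,-0.2,0.3,0,0.008,0,255],[0.4,-0.2,0.6,0,0.008,0,255],[0.4,-0.2,0.9,0,0.008,0,255],[0.4,-0.2,1.2,0,0.008,0,255],[0.4,-0.2,1.2,0,0.008,0,255]]';python3 -m jog '[[0,0,0.1,0,0,0,255],[0,0,0.2,0,0,0,255],[0,0,0.3,0,0,0,255],[0,0,0.3,0,0,0,255]]'
```

```text
t: 11.12
tool_pos: [0.7086, 0.1281, 0.079]
tool_rot: [3.136, -0.141, 0.002]
contact_force: [-0.7, 0.1, -1.3]
opening: 0.0267
t: 11.45
tool_pos: [0.7091, 0.1282, 0.0769]
tool_rot: [3.136, -0.141, 0.004]
contact_force: [0.2, 1.1, 1.2]
opening: 0.0273
```

```bash
python3 -m jog '[[0,0,0.1,0,0,0,255],[0,0,0.2,0,0,0,255],[0,0,0.2,0,0,0,255]]';python3 -m jog '[[0,0,0.1,0,0,0,255],[0,0,0.2,0,0,0,255],[0,0,0.2,0,0,0,255]]'
```

```text
t: 11.7
tool_pos: [0.7096, 0.1282, 0.0768]
tool_rot: [3.136, -0.141, 0.005]
contact_force: [-3.5, -1.7, 7.2]
opening: 0.0269
t: 11.95
tool_pos: [0.7102, 0.1281, 0.0767]
tool_rot: [3.136, -0.141, 0.007]
contact_force: [-3.3, -1.5, 8.4]
opening: 0.0273
```

Contact on the floor (8 N). Releasing.

```bash
python3 -m jog '[[0,0,0,0,0,0,165],[0,0,0,0,0,0,145],[0,0,0,0,0,0,135],[0,0,0,0,0,0,135],[0,0,-0.5,0,0,0,135],[0,0,-1.5,0,0,0,135],[0,0,-3,0,0,0,135],[0,0,-5,0,0,0,135]]';python3 -m jog '[[0,0,-4,0,0,0,135],[0,0,-8,0,0,0,135],[0,1,-12,0,0,0,135],[-3,5,-13,0,0,0,135],[-6,9,-13,0,0,0,135],[-9,13,-13,0,0,0,135],[-13,17,-13,0,0,0,135],[-17,20,-13,0,0,0,135]]'; python3 - <<'E'
from h import *
pose()
sx=np.array([.976,-.218,0]);sy=np.array([.218,.976,0]);a=-.574*sx+np.array([0,0,.819])
cap=np.array([.4775,-.2928,.0877])-.08*sy; TB=frame(-sy,-a)
print("pre right",cap+a*(.16-.068),delta(cap+a*(.16-.068),TB))
t=get_image("top")
t2=t[100:280,160:480]; cv2.imwrite("pics/c7.png",cv2.resize(t2,None,fx=2.5,fy=2.5,interpolation=2)[:,:,::-1])
E
```

```text
t: 12.62
tool_pos: [0.7093, 0.1282, 0.127]
tool_rot: [3.135, -0.141, 0.004]
contact_force: [0.7, -0.7, 0.4]
opening: 0.0399
t: 13.28
tool_pos: [0.5599, -0.028, 0.2593]
tool_rot: [3.134, -0.141, 0.009]
contact_force: [0.8, 0.2, 0.7]
opening: 0.0402
t 13.28 p [ 0.5599 -0.028   0.2593] y [-0.09  -0.996  0.004] z [ 0.005 -0.004 -1.   ] F [0.8 0.2 0.7] op 0.0402 q [-0.18 -0.12  1.74 -0.    1.51  1.48]
pre right [ 0.40851939 -0.35936786  0.163048  ] [-12.156, 34.33, 9.682, -0.036, 0.605, 0.127]
```

View pics/c7.png

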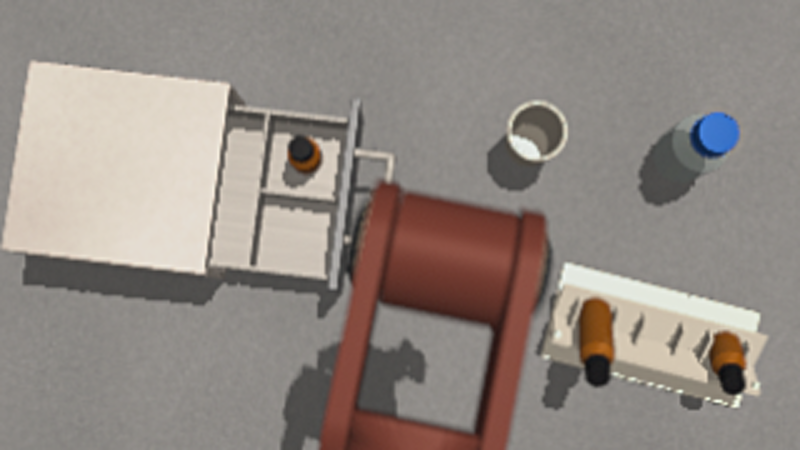

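The first bottle stands upright in the right front compartment, at crop (303,152). The drawer is still out, and the tall bottle, flask and beaker have not moved. Going for the second bottle.

```bash
python3 -m jog '[[-3,2.5,0,0,0,0,130],[-6,6,0,0,0,0,130],[-9,10,0,0,0,0,130],[-12,13.5,0,0,0.05,0,130],[-14,17,0,0,0.12,0.02,130],[-15,20.5,0,0,0.22,0.04,130],[-15.5,24,0,0,0.32,0.06,130],[-15.5,28,0,0,0.42,0.08,130]]';python3 - <<'E'
from h import *
pose()
sx=np.array([.976,-.218,0]);sy=np.array([.218,.976,0]);a=-.574*sx+np.array([0,0,.819])
cap=np.array([.4775,-.2928,.0877])-.08*sy; TB=frame(-sy,-a)
print("pre right",delta(cap+a*(.16-.068),TB))
E
```

```text
t: 14.0
tool_pos: [0.3738, -0.2904, 0.2632]
tool_rot: [3.027, -0.261, 0.659]
contact_force: [0.6, -0.8, -1.2]
opening: 0.042
t 14.0 p [ 0.3738 -0.2904  0.2632] y [-0.17  -0.985 -0.004] z [ 0.41  -0.068 -0.91 ] F [ 0.6 -0.8 -1.2] op 0.042 q [-1.   -0.6   2.15  0.32  1.31  0.7 ]
pre right [0.034, 6.239, 11.0, -0.027, 0.183, 0.04]
```

```bash
python3 -m jog '[[0,3,1,0,0.05,0.02,130],[0,6.2,3,-0.02,0.1,0.03,130],[0,6.2,6,-0.027,0.183,0.04,130],[0,6.2,9,-0.027,0.183,0.04,130],[0,6.2,11,-0.027,0.183,0.04,130],[0,6.2,11,-0.027,0.183,0.04,130],[0,6.2,11,-0.027,0.183,0.04,130]]';python3 - <<'E'
from h import *
pose()
sx=np.array([.976,-.218,0]);sy=np.array([.218,.976,0]);a=-.574*sx+np.array([0,0,.819])
cap=np.array([.4775,-.2928,.0877])-.08*sy; TB=frame(-sy,-a)
print("grasp right",delta(cap+a*(.061-.068),TB))
E
```

```text
t: 14.58
tool_pos: [0.4084, -0.3587, 0.1634]
tool_rot: [2.918, -0.32, 0.92]
contact_force: [0.4, 0.1, 0.3]
opening: 0.0417
t 14.58 p [ 0.4084 -0.3587  0.1634] y [-0.217 -0.976 -0.   ] z [ 0.56  -0.124 -0.819] F [0.4 0.1 0.3] op 0.0417 q [-1.08 -0.38  2.21  0.56  0.97  0.46]
grasp right [0.006, 0.077, 9.949, -0.001, 0.0, 0.001]
```

```bash
python3 -m jog '[[0,0.08,1.5,0,0,0,130],[0,0.08,3.5,0,0,0,130],[0,0.08,5.5,0,0,0,130],[0,0.08,7.5,0,0,0,130],[0,0.08,9,0,0,0,130],[0,0.08,9.8,0,0,0,130],[0,0.08,9.8,0,0,0,130],[0,0.08,9.8,0,0,0,130]]';python3 - <<'E'
from h import *
pose()
sx=np.array([.976,-.218,0]);sy=np.array([.218,.976,0]);a=-.574*sx+np.array([0,0,.819])
cap=np.array([.4775,-.2928,.0877])-.08*sy; TB=frame(-sy,-a)
print("grasp right",delta(cap+a*(.061-.068),TB))
im=get_image("scene"); cv2.imwrite("pics/c8.png",cv2.resize(im[190:360,130:300],None,fx=3.4,fy=3.4,interpolation=2)[:,:,::-1])
E
```

```text
t: 15.25
tool_pos: [0.4637, -0.3724, 0.0852]
tool_rot: [2.916, -0.319, 0.922]
contact_force: [-0.1, 0.8, -0.1]
opening: 0.0418
t 15.25 p [ 0.4637 -0.3724  0.0852] y [-0.216 -0.976  0.001] z [ 0.561 -0.125 -0.818] F [-0.1  0.8 -0.1] op 0.0418 q [-0.99 -0.12  2.15  0.63  0.75  0.41]
grasp right [-0.176, -0.068, 0.27, -0.0, -0.002, 0.002]
```

View pics/c8.png

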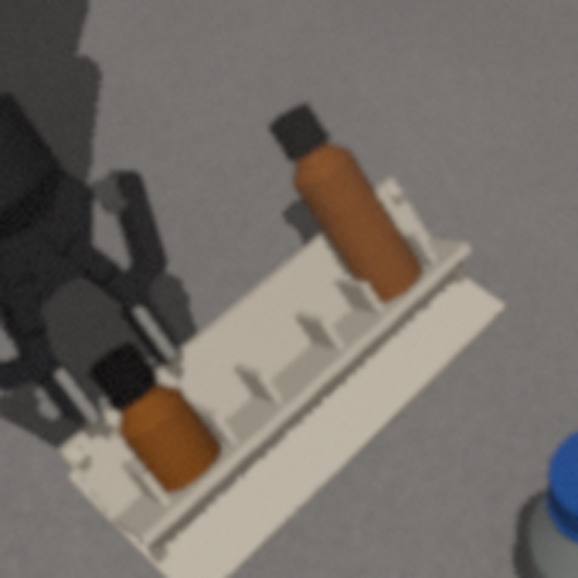

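The fingers straddle the last short bottle's cap at crop (123,375). Closing and lifting out.

```bash
python3 -m jog '[[-0.1,-0.05,0.2,0,0,0,130],[-0.1,-0.05,0.2,0,0,0,255],[-0.1,-0.05,0.2,0,0,0,255],[-0.1,-0.05,0.2,0,0,0,255],[-0.1,-0.05,0.2,0,0,0,255],[-0.1,-0.05,0.2,0,0,0,255],[-0.1,-0.05,0.2,0,0,0,255]]' 30; python3 -m jog '[[0,0,-0.7,0,0,0,255],[0,0,-1.8,0,0,0,255],[0,0,-3.2,0,0,0,255],[0,0,-5,0,0,0,255],[0,0,-7,0,0,0,255],[0,0,-9,0,0,0,255],[2,0,-13,0,0,0,255],[4.6,0,-16.5,0,-0.05,0,255]]'; python3 - <<'E'
from h import *
pose()
print(delta([.5,-.12,.28],HD))
E
```

```text
t: 15.88
tool_pos: [0.4644, -0.3727, 0.0847]
tool_rot: [2.914, -0.318, 0.925]
contact_force: [-4.8, 2.9, 6.5]
opening: 0.0268
t: 16.55
tool_pos: [0.4046, -0.3574, 0.2371]
tool_rot: [2.948, -0.329, 0.843]
contact_force: [0.5, -0.4, -0.4]
opening: 0.0269
t 16.55 p [ 0.4046 -0.3574  0.2371] y [-0.219 -0.976 -0.003] z [ 0.516 -0.113 -0.849] F [ 0.5 -0.4 -0.4] op 0.0269 q [-1.07 -0.45  2.12  0.46  1.13  0.6 ]
[5.708, -25.269, -1.401, 0.032, -0.556, -0.125]
```

```bash
python3 -m jog '[[1.5,-2,-1.5,0,-0.05,0,255],[2.5,-5.5,-2,0,-0.12,-0.02,255],[3.5,-9,-2,0.01,-0.22,-0.04,255],[4.2,-13,-2,0.015,-0.32,-0.06,255],[4.8,-17,-1.8,0.02,-0.42,-0.09,255],[5.3,-21,-1.6,0.03,-0.52,-0.12,255],[5.7,-24,-1.4,0.03,-0.556,-0.125,255],[5.9,-26,-1.4,0.03,-0.556,-0.125,255]]'; python3 - <<'E'
from h import *
pose()
print(delta([.617,.137,.26],HD))
E
```

```text
t: 17.22
tool_pos: [0.5045, -0.1104, 0.2808]
tool_rot: [3.137, -0.143, -0.003]
contact_force: [0.0, -0.2, -1.4]
opening: 0.0268
t 17.22 p [ 0.5045 -0.1104  0.2808] y [-0.091 -0.996  0.002] z [-0.002 -0.002 -1.   ] F [ 0.  -0.2 -1.4] op 0.0268 q [-0.36 -0.23  1.81 -0.    1.56  1.3 ]
[8.958, -25.66, 2.02, 0.002, 0.002, 0.003]
```

```bash
python3 -m jog '[[1,-2.8,0,0,0,0,255],[2.2,-6.3,0,0,0,0,255],[3.5,-10,0,0,0,0,255],[4.8,-13.7,0,0,0,0,255],[6.1,-17.5,0,0,0,0,255],[7.4,-21.2,0.5,0,0,0,255],[8.4,-24,1,0,0,0,255],[8.9,-25.4,2,0,0,0,255]]';python3 -m jog '[[0,0,0,0,0,0,255],[0,0,0,0,0,0,255]]'; python3 - <<'E'
from h import *
pose()
print(delta([.617,.137,.095],HD))
E
```

```text
t: 17.88
tool_pos: [0.617, 0.1377, 0.261]
tool_rot: [3.138, -0.139, -0.0]
contact_force: [0.5, -1.3, -0.4]
opening: 0.027
t: 18.05
tool_pos: [0.6163, 0.1381, 0.26]
tool_rot: [3.137, -0.137, -0.004]
contact_force: [0.5, 0.8, -0.3]
opening: 0.027
t 18.05 p [0.6163 0.1381 0.26  ] y [-0.087 -0.996  0.001] z [-0.002 -0.001 -1.   ] F [ 0.5  0.8 -0.3] op 0.027 q [ 0.1   0.06  1.57 -0.    1.51  1.76]
[0.116, 0.078, 16.499, 0.001, 0.002, 0.007]
```

```bash
python3 -m jog '[[0.1,0.1,2,0,0,0,255],[0.1,0.1,5,0,0,0,255],[0.1,0.1,8,0,0,0,255],[0.1,0.1,11,0,0,0,255],[0.1,0.1,14,0,0,0,255],[0.1,0.1,15.8,0,0,0,255],[0.1,0.1,16.5,0,0,0,255],[0.1,0.1,16.5,0,0,0,255]]';python3 -m jog '[[0,0,0.2,0,0,0,255],[0,0,0.5,0,0,0,255],[0,0,0.8,0,0,0,255],[0,0,1,0,0,0,255],[0,0,1,0,0,0,255]]'; python3 -m jog '[[0,0,0.1,0,0,0,255],[0,0,0.2,0,0,0,255],[0,0,0.3,0,0,0,255],[0,0,0.3,0,0,0,255]]'
```

```text
t: 18.72
tool_pos: [0.6154, 0.1353, 0.0934]
tool_rot: [3.136, -0.14, -0.009]
contact_force: [0.5, 0.2, -0.7]
opening: 0.0271
t: 19.13
tool_pos: [0.6154, 0.1353, 0.0837]
tool_rot: [3.136, -0.139, -0.009]
contact_force: [-1.1, -0.7, -1.2]
opening: 0.0274
t: 19.47
tool_pos: [0.6153, 0.1354, 0.0805]
tool_rot: [3.136, -0.139, -0.009]
contact_force: [-0.4, -0.1, -1.1]
opening: 0.0268
```

```bash
python3 -m jog '[[0,0,0.1,0,0,0,255],[0,0,0.2,0,0,0,255],[0,0,0.2,0,0,0,255]]';python3 -m jog '[[0,0,0.1,0,0,0,255],[0,0,0.2,0,0,0,255],[0,0,0.2,0,0,0,255]]'
```

```text
t: 19.72
tool_pos: [0.6152, 0.1354, 0.0782]
tool_rot: [3.136, -0.139, -0.01]
contact_force: [1.1, -0.2, -0.9]
opening: 0.0271
t: 19.97
tool_pos: [0.6159, 0.1354, 0.0781]
tool_rot: [3.136, -0.139, -0.008]
contact_force: [-2.5, -0.0, 7.0]
opening: 0.027
```

Contact. Releasing, then rising and moving over the handle.

```bash
python3 -m jog '[[0,0,0,0,0,0,165],[0,0,0,0,0,0,145],[0,0,0,0,0,0,135],[0,0,0,0,0,0,135],[0,0,-0.5,0,0,0,135],[0,0,-1.5,0,0,0,135],[0,0,-3,0,0,0,135],[0,0,-5,0,0,0,135]]';python3 -m jog '[[0,0,-3,0,0,0,135],[0,0,-6,0,0,0,135],[0,0,-9,0,0,0,135],[-4,4,-10,0,0,0,135],[-8,8,-10,0,0,0,135],[-12,12,-10,0,0,0,135],[-16,16,-10,0,0,0,135],[-16,16,-10,0,0,0,135]]'; python3 - <<'E'
from h import *
pose()
print(delta([.651,.0276,.20],HD))
t=get_image("top");s=get_image("scene")
o=np.zeros((400,800,3),np.uint8)
o[:,:400]=cv2.resize(t[120:220,230:330],None,fx=4,fy=4,interpolation=2)
o[:,400:]=cv2.resize(s[110:210,320:420],None,fx=4,fy=4,interpolation=2)
cv2.imwrite("pics/c9.png",o[:,:,::-1])
E
```

```text
t: 20.63
tool_pos: [0.6154, 0.1355, 0.1284]
tool_rot: [3.136, -0.139, -0.011]
contact_force: [0.0, -0.2, -0.2]
opening: 0.0401
t: 21.3
tool_pos: [0.4557, 0.0017, 0.2317]
tool_rot: [3.135, -0.138, -0.007]
contact_force: [-0.7, 0.0, 0.4]
opening: 0.04
t 21.3 p [0.4557 0.0017 0.2317] y [-0.088 -0.996  0.003] z [-0.005 -0.003 -1.   ] F [-0.7  0.   0.4] op 0.04 q [-0.16 -0.36  2.   -0.    1.51  1.5 ]
[19.239, -4.304, 3.07, 0.003, 0.004, 0.006]
```

View pics/c9.png

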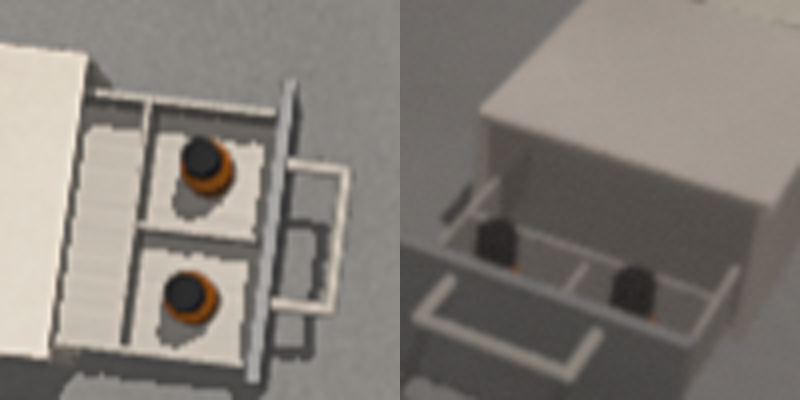

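Both bottles stand upright, one per compartment, at crop (208,165) and (190,297). The handle is where I left it. Taking hold of the handle again.

```bash
python3 -m jog '[[3.5,-0.8,0,0,0,0,150],[7.5,-1.7,0,0,0,0,150],[11.5,-2.6,0,0,0,0,150],[15,-3.4,1,0,0,0,150],[18,-4,2,0,0,0,150],[19.2,-4.3,3,0,0,0,150],[19.2,-4.3,3,0,0,0,150],[19.2,-4.3,3,0,0,0,150]]'; python3 - <<'E'
from h import *
pose()
print(delta([.651,.0275,.084],HD))
E
```

```text
t: 22.07
tool_pos: [0.649, 0.0256, 0.1998]
tool_rot: [3.134, -0.144, -0.01]
contact_force: [-0.9, 0.1, 0.6]
opening: 0.0351
t 22.07 p [0.649  0.0256 0.1998] y [-0.092 -0.996  0.004] z [-0.007 -0.004 -1.   ] F [-0.9  0.1  0.6] op 0.0351 q [-0.07  0.14  1.59 -0.    1.42  1.59]
[0.258, -0.26, 11.574, 0.004, 0.006, 0.002]
```

```bash
python3 -m jog '[[0.2,-0.2,2,0,0,0,150],[0.2,-0.2,4,0,0,0,150],[0.2,-0.2,6,0,0,0,150],[0.2,-0.2,8,0,0,0,150],[0.2,-0.2,10,0,0,0,150],[0.2,-0.2,11.5,0,0,0,150],[0.2,-0.2,11.5,0,0,0,150]]';python3 -m jog '[[0,0,0,0,0,0,255],[0,0,0,0,0,0,255],[0,0,0,0,0,0,255],[0,0,0,0,0,0,255]]' 40; python3 - <<'E'
from h import *
pose()
E
```

```text
t: 22.65
tool_pos: [0.6477, 0.0271, 0.0821]
tool_rot: [3.134, -0.145, -0.018]
contact_force: [-0.9, 0.3, -0.5]
opening: 0.0353
t: 22.98
tool_pos: [0.6482, 0.0279, 0.0837]
tool_rot: [3.136, -0.144, -0.016]
contact_force: [-1.9, 4.2, 2.4]
opening: 0.0082
t 22.98 p [0.6482 0.0279 0.0837] y [-0.092 -0.996  0.003] z [-0.011 -0.002 -1.   ] F [-1.9  4.2  2.4] op 0.0082 q [-0.07  0.25  1.66 -0.    1.24  1.59]
```

```bash
python3 -m jog '[[0,-0.2,0,0,0,0,255],[0,-0.6,0,0,0,0,255],[0,-1.2,0,0,0,0,255],[0,-1.9,0,0,0,0,255],[0,-2.7,0,0,0,0,255],[0,-3.5,0,0,0,0,255],[0,-4.2,0,0,0,0,255],[0,-4.7,0,0,0,0,255]]';python3 -m jog '[[0,-0.4,0,0,0,0,255],[0,-0.9,0,0,0,0,255],[0,-1.5,0,0,0,0,255],[0,-2.2,0,0,0,0,255],[0,-2.9,0,0,0,0,255],[0,-3.6,0,0,0,0,255],[0,-4.2,0,0,0,0,255],[0,-4.6,0,0,0,0,255]]'; python3 - <<'E'
from h import *
pose()
E
```

```text
t: 23.65
tool_pos: [0.6526, 0.076, 0.0837]
tool_rot: [3.136, -0.143, -0.016]
contact_force: [-1.9, -2.1, -1.0]
opening: 0.0082
t: 24.32
tool_pos: [0.6569, 0.1229, 0.0837]
tool_rot: [3.137, -0.143, -0.016]
contact_force: [-1.5, -1.6, 0.6]
opening: 0.0086
t 24.32 p [0.6569 0.1229 0.0837] y [-0.091 -0.996  0.002] z [-0.01  -0.001 -1.   ] F [-1.5 -1.6  0.6] op 0.0086 q [ 0.07  0.29  1.61 -0.    1.25  1.74]
```

Travelled 95 mm, about 39 mm to go.

```bash
python3 -m jog '[[0,-0.4,0,0,0,0,255],[0,-1,0,0,0,0,255],[0,-1.6,0,0,0,0,255],[0,-2.2,0,0,0,0,255],[0,-2.8,0,0,0,0,255],[0,-3.2,0,0,0,0,255],[0,-3.5,0,0,0,0,255],[0,-3.5,0,0,0,0,255]]';python3 -m jog '[[0,-0.15,0,0,0,0,255],[0,-0.3,0,0,0,0,255],[0,-0.5,0,0,0,0,255],[0,-0.6,0,0,0,0,255],[0,-0.6,0,0,0,0,255]]'; python3 - <<'E'
from h import *
pose()
E
```

```text
t: 24.98
tool_pos: [0.6602, 0.159, 0.0837]
tool_rot: [3.138, -0.142, -0.016]
contact_force: [-0.7, 1.9, -0.5]
opening: 0.0085
t: 25.4
tool_pos: [0.6605, 0.1625, 0.0837]
tool_rot: [3.133, -0.142, -0.017]
contact_force: [-3.4, -8.9, 1.6]
opening: 0.0085
t 25.4 p [0.6605 0.1625 0.0837] y [-0.09  -0.996  0.006] z [-0.011 -0.005 -1.   ] F [-3.4 -8.9  1.6] op 0.0085 q [ 0.13  0.32  1.58 -0.    1.25  1.8 ]
```

Stopped at the end (135 mm of travel, 9 N). Releasing and moving clear.

```bash
python3 -m jog '[[0,0,0,0,0,0,170],[0,0,0,0,0,0,150],[0,0,0,0,0,0,150],[0,0,-1,0,0,0,150],[0,0,-4,0,0,0,150],[0,0,-8,0,0,0,150],[0,0,-12,0,0,0,150],[0,0,-15,0,0,0,150]]';python3 -m jog '[[-2,2,0,0,0,0,150],[-5,5,0,0,0,0,150],[-9,9,0,0,0,0,150],[-12,12,0,0,0,0,150],[-15,15,0,0,0,0,150],[-18,18,0,0,0,0,150],[-18,18,0,0,0,0,150],[-18,18,0,0,0,0,150]]'; python3 - <<'E'
from h import *
pose()
print(proj("top",[.665,.162,.095]))
t=get_image("top");s=get_image("scene")
o=np.zeros((500,800,3),np.uint8)
o[:,:400]=cv2.resize(t[120:220,220:300],(400,500),interpolation=2)
o[:250,400:]=cv2.resize(s[90:190,320:480],(400,250),interpolation=2)
o[250:,400:]=cv2.resize(t[120:280,340:500],(400,250),interpolation=2)
cv2.imwrite("pics/c10.png",o[:,:,::-1])
E
```

```text
t: 26.07
tool_pos: [0.6632, 0.1638, 0.2389]
tool_rot: [3.135, -0.141, -0.009]
contact_force: [0.7, -0.2, 0.7]
opening: 0.0354
t: 26.73
tool_pos: [0.466, -0.0007, 0.2419]
tool_rot: [3.134, -0.146, -0.006]
contact_force: [0.1, -0.4, -0.0]
opening: 0.0352
t 26.73 p [ 0.466  -0.0007  0.2419] y [-0.093 -0.996  0.004] z [-0.004 -0.004 -1.   ] F [ 0.1 -0.4 -0. ] op 0.0352 q [-0.16 -0.34  1.96 -0.    1.52  1.51]
[[266.90040552 174.24600393]]
```

View pics/c10.png

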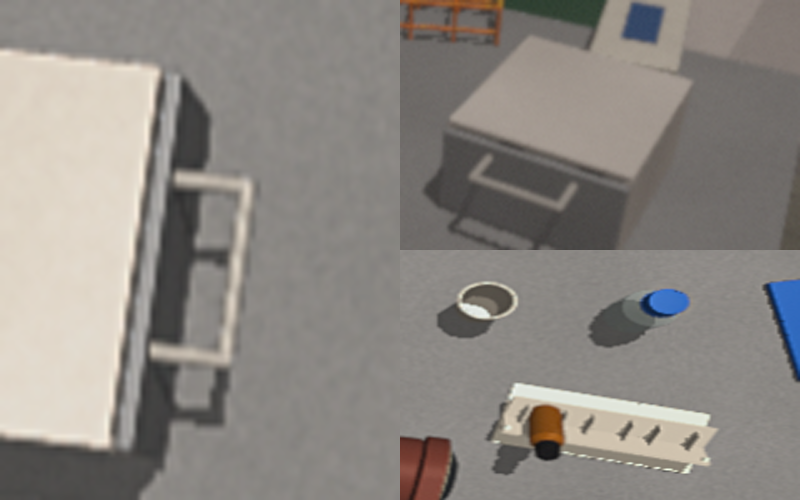

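The drawer is shut: the handle is at pixel (267.6,174), against (266.9,174.2) predicted. The tall bottle, flask and beaker look unmoved.

```bash
python3 -c "
from station import finish_job; print(finish_job())"
```

```text
the job is handed in; nothing more can be done
None
```

I pulled the drawer out to its end stop, stood one short bottle in each front compartment, pushed the drawer shut and handed the job in at about 27 s of the 72 s allowed. No verdict was reported.

- **Bottles:** before closing, both views showed the two bottles upright and released, one in each compartment. With the drawer shut the roof hides them, so I could not check them after closing. I pushed it in slowly, at about 0.1 m/s.
- **Drawer:** it travelled 135 mm and stopped with about 9 N against it. The last top view put the handle within 1 px (about 2 mm) of where it should be when shut.
- **Other objects:** the tall bottle, flask and beaker looked unmoved in the last top view; I judged this by eye, not by measuring.
- **Robot:** the gripper was open and clear of everything, with the contact force near zero.

In the first pictures my handle position from the two cameras disagreed by about 25 mm, because I had picked its pixels in the scene view roughly. A closer look brought that down to about 3 px. No later check failed.

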